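# Index the swing arm of a small textile press to the next hole

### The job

Swing the arm of the small table press to the very next hole, on the side where the white ink pot stands: hook the fingertips under the red pull ring without gripping it, lift the spring pin clear of its hole, swing the arm over, and let the pin drop fully home in that hole. Be gentle with the press, do not grip or lift anything else, leave the two pots, the squeegee and the spatula where they stand, and finish clear of everything.

Things in the scene. Friction and masses are not known exactly. Their poses are not given: they have to be found in the camera images.
- press: Small textile press fixed to the table: blue foot 150 x 150 mm, steel hole plate with top 50 mm high, hub 84 mm high. Origin on the table surface on the arm's vertical pivot axis; z up, x axis points outwards (away from the robot, turned up to 0.3 rad) to the middle hole, y to the left. Five 14 mm holes lie 160 mm from the pivot at -0.56, -0.28, 0, 0.28 and 0.56 rad (45 mm apart).
- swing (a joint): Angle (rad) of the swing arm about the pivot: starts at 0 (middle hole), positive counter-clockwise from above (to the press's +y); limits +-0.62. Grey bar 40 mm wide, top 66 mm high, with a plywood platen 140 x 120 mm (top 74 mm high) 220 to 360 mm from the pivot. Turns easily and stays where left; with the pin in a hole it has about 0.013 rad of play either way.
- pin (a joint): Lift (m) of the 10 mm round-ended spring pin in the arm: 0 fully down in a hole, upper stop 0.022. Out of the hole above 0.0115; resting on the plate between holes it reads about 0.012. The spring pulls it down with about 5 N at 0, 9 N at the stop. It finds a hole by itself if let down within 4 mm (0.025 rad) of it.
- ring (a point): Centre of the red round pull ring on the pin, riding with arm and pin: 181 mm from the pivot, 121 mm high with the pin down. Inner diameter 52 mm, bar 8 mm. Leans 45 degrees outwards: foot on the pin 160 mm from the pivot, 100 mm high; top 202 mm from it, 142 mm high. Fingers tilted 45 degrees, pointing outwards from the pivot and down, enter squarely; free space behind it.
- white_pot_mid (a point): Centre (half-way up) of the white ink pot with white lid, 66 mm diameter, 75 mm high, loose, standing to one side of the press (left or right varies).
- orange_pot_mid (a point): Centre (half-way up) of the orange ink pot, same size, loose, on the other side of the press.
- squeegee_mid (a point): Middle of the loose wooden squeegee, 220 x 40 mm, 43 mm high with a wire handle up to 94 mm; this point is 25 mm above its underside.
- spatula: Loose spatula lying on the table, 280 mm long along its x axis; origin at mid-length on its underside.
Not all that is in view belongs to the job. There is more than one size of the part that bears white_pot_mid; the job needs the middle-sized.

How it is judged:
On the way, in this order (a step that is already met when the one before it is completed fails the run):
1. the pin is lifted clear of the middle hole (value of joint pin above 0.0115 m and value of joint swing between -0.14 and 0.14 rad), for 0.1 s.
2. the pin has dropped home in the next hole on the white pot's side (((y of white_pot_mid in the frame of press above 0 m and value of joint swing between 0.25 and 0.31 rad) or (not (y of white_pot_mid in the frame of press above 0 m) and value of joint swing between -0.31 and -0.25 rad)) and value of joint pin below 0.0025 m), for 0.2 s.
At the end, for the whole second after the job is handed in: The arm is at rest in the next hole on the white pot's side (within 0.03 rad of 0.28 or -0.28) with the pin fully down (within 2.5 mm) (all of step 2 and velocity of joint swing between -0.03 and 0.03 rad/s); the robot touches nothing.
It fails at once if a bystander was moved by more than 20 mm or lifted (distance of any of white_pot_mid, orange_pot_mid, squeegee_mid, spatula from where it was at the start of the episode above 0.02 m).
It fails at once if the ring was gripped or the press strained (finger force above 32 N) (contact force between the fingers and press above 32 N).
It fails at once if the pin was dropped home in a hole other than the first or the next one on the white pot's side (value of joint pin below 0.0025 m and ((y of white_pot_mid in the frame of press above 0 m and (value of joint swing below -0.14 rad or value of joint swing above 0.42 rad)) or (not (y of white_pot_mid in the frame of press above 0 m) and (value of joint swing above 0.14 rad or value of joint swing below -0.42 rad)))).
It also fails if it takes over 40 s, if anything falls off the work surface, if the arm or the gripper's body presses on something with over 40 N, if the wrist force passes 120 N, or if a joint passes its speed limit or range.

### The arm

A 6-joint arm with a two-finger parallel gripper is mounted at the origin on the work surface. World frame = base frame: x ahead of the robot, y to its left, z up, the work surface at z = 0. Lengths are in m, angles in rad, forces in N, time in s.
With the tool pointing down it reaches from about 0.35 to 0.975 m from the base axis. Payload 4.9 kg.
Tool frame: the origin (TCP) lies at the very end of the fingers, on their centre line; the grasp point (between the pads) lies 19 mm behind it (manip.hold_point_z is the distance from the TCP to the grasp point, in m); z points along the fingers, x is the direction in which the jaws open and shut, and the axes are right-handed (so a half turn about z gives the same grasp; the last joint's range is limited). The gripper opens to 85 mm and grips with 20 to 120 N. Pads are 22 mm wide; open, the fingers measure 114 mm over their backs; the gripper's body (76 mm by 85 mm) begins 54 mm behind the grasp point. The pads swing forward as they close: fully open they stand 13 mm farther back than shut.
Start: joints at [-1.418, 0.053, 1.613, -0, 1.476, -0.119], TCP at [0.168, -0.602, 0.231] pointing down, gripper open.
Joint ranges: [-3.01, 3.01], [-1.01, 2.22], [0.06, 2.58], [-1.02, 4.17], [0.09, 2.62], [-3.14, 3.14]. Speed limits (rad/s): [2.57, 2.57, 3.14, 3.14, 3.14, 3.14].

### API

Orientations are given as a unit quaternion [w, x, y, z].
In Python, from plant import manip gives the robot as it stands.
- The arm moves only by the shell command python3 -m handwheel 'ROWS' [OPENING]. ROWS is JSON, a list of rows, each an object of numbers: "dx", "dy", "dz": the shift along the tool's x, y, z in m; "ax", "ay", "az": the turn, a rotation vector about the tool's x, y, z in rad. In form: [{"dx": .., "dy": .., "dz": .., "ax": .., "ay": .., "az": ..}, ...]. A call has 1 to 5 rows; each row is the pose to reach, as a shift and turn from the pose commanded when the call began, along the tool's axes at that moment; what a row does not reach only later rows make up. A row lasts 1/8 s, in which the tool goes at most 62.5 mm and 10.7 degrees, less where a joint would pass 70% of its speed; a pose out of reach is approached as far as the arm can. A call with a gripper value outside its range is refused whole. OPENING is the closure in counts, from 0 (fully open) to 255 (shut), set as the call begins (- or left out, the last holds). The fingers move at their own pace and stop on an object; the grip force is fixed at half the most. Time passes only in rows, so rows that repeat a pose let the fingers close. It gives the time, the measured TCP pose, the force and the opening at its end, in the units of the state.
- manip.state(): the state, without advancing time (a new reading comes with each control period).
- manip.grab_frame(name): name is "scene" or "top" or "wrist"; returns a dict with "image" (384x512x3 uint8, blue, green, red), "z_map" (384x512 float32, m along the optical axis (not along the pixel's ray), 0 where there is no reading), "K" (3x3 intrinsics, pixels), "k1" (the pictures are not rectified: a ray, as slopes to the right and down, at radius r is drawn at 1 + k1 r^2 times it, then the intrinsics apply), "xyz" and "rotation" of the camera in the world. Camera axes: x right, y up, looking along -z (the intrinsics and any distortion apply to the point x, -y, -z); pixel columns grow to the right and rows downward; lengths in m; the calibration is good to about 2 mm. A picture is of the moment at which its call begins.
- manip.job_done(): hands the job in, once; it reports no verdict.
The state is a dict: "time": time; "joint_pos": joint angles; "joint_vel": joint speeds; "joint_efforts": joint torques, N m; "tool_pos": TCP position; "tool_rot": TCP orientation; "contact_force": force on the tool from outside, world axes, zero at the start; "ft_torque": the same for the moment, N m; "gripper_width": opening from 0.0 (shut) to 1.0 (fully open).
Only numpy, scipy, OpenCV 4.12 (cv2) and the standard library are available. Lean on these libraries where they do the work, as an engineer would, in place of code of your own. Each camera call takes 0.05 s, during which the arm holds its last target.

## Working session

There is one attempt and no reset: what is moved stays moved. The work goes in short steps, Python scripts to look and compute and a shell command to move; the robot and the scene stay as the last step left them, time stands still between calls to the robot, and variables do not carry over. Pictures are saved under pics/ and viewed, and the job is handed in when it is done.

```bash
ls; mkdir -p pics
cat > h.py <<'E'
import numpy as np, cv2, pickle
from plant import manip
def grab(n,tag):
    f=manip.grab_frame(n); cv2.imwrite(f'pics/{tag}.png',f['image']); pickle.dump(f,open(f'{tag}.pkl','wb')); return f
def load(tag): return pickle.load(open(f'{tag}.pkl','rb'))
def cloud(f):
    h,w=f['z_map'].shape
    u,v=np.meshgrid(np.arange(w),np.arange(h))
    K=np.array(f['K']); p=np.stack([u,v],-1).reshape(-1,1,2).astype(float)
    s=cv2.undistortPoints(p,K,np.array([f['k1'],0,0,0.])).reshape(h,w,2)
    z=f['z_map']; c=np.stack([s[...,0]*z,-s[...,1]*z,-z],-1)
    P=c@np.array(f['rotation']).reshape(3,3).T+np.array(f['xyz']); P[z==0]=np.nan
    return P
E
python3 - <<'E'
from h import *
for n in('scene','top'):
    f=grab(n,n+'0'); print(n,f['xyz'],np.shape(f['rotation']),f['k1'],f['K'])
print(manip.state())
E
```

```text
pics
scene [ 1.46051356 -0.34889426  0.78717032] (4,) -0.006254524902840356 [[472.25468939   0.         251.19449164]
 [  0.         472.25468939 194.80286188]
 [  0.           0.           1.        ]]
top [0.3150554  0.00910237 1.11696016] (4,) -0.11044147647790156 [[406.54529454   0.         259.52641629]
 [  0.         406.54529454 200.65965456]
 [  0.           0.           1.        ]]
{'time': 0.1, 'joint_pos': array([-1.41798896e+00,  5.32872538e-02,  1.61416761e+00,  2.42854327e-05,
        1.47599673e+00, -1.18975844e-01]), 'joint_vel': array([ 0.00032492, -0.00134963, -0.00123292,  0.00022239, -0.0007796 ,
       -0.00155415]), 'joint_efforts': array([ 3.36060621e-04, -3.94902205e+01, -3.71362388e+01, -5.44797990e-05,
        3.94264251e-03, -1.49611719e-05]), 'tool_pos': array([ 0.16771569, -0.60148883,  0.23018166]), 'tool_rot': array([-6.54713291e-04,  7.96381281e-01, -6.04794172e-01, -6.59856142e-04]), 'contact_force': array([-1.07932999, -0.44087335,  0.9753209 ]), 'ft_torque': array([ 0.00699644, -0.03510924, -0.00736578]), 'gripper_width': 1.0016305827783376}
```

```bash
python3 - <<'E'
s=open('h.py').read()
s=s.replace("np.array(f['rotation']).reshape(3,3).T","R.from_quat(np.array(f['rotation'])[[1,2,3,0]]).as_matrix().T").replace("import numpy","from scipy.spatial.transform import Rotation as R\nimport numpy",1)
open('h.py','w').write(s)
E
python3 - <<'E'
from h import *
P=cloud(load('top0'));print(np.nanpercentile(P[...,2],[1,30,50,99]))
for r in (150,200,250): print(P[r,100:500:100].round(3).tolist())
E
```

```text
[-7.59147715e-01 -1.90795382e-03 -1.16311285e-05  7.02027158e-01]
[[0.751, 0.447, -0.0], [0.718, 0.15, 0.003], [0.69, -0.138, 0.0], [0.664, -0.432, -0.004]]
[[0.598, 0.447, 0.002], [0.57, 0.16, 0.001], [0.542, -0.12, 0.004], [0.515, -0.404, 0.0]]
[[0.456, 0.451, -0.0], [0.43, 0.169, 0.0], [0.403, -0.104, 0.003], [0.375, -0.381, -0.0]]
```

View pics/top0.png

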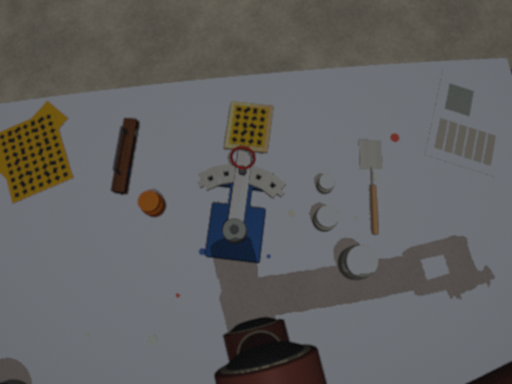

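View pics/scene0.png

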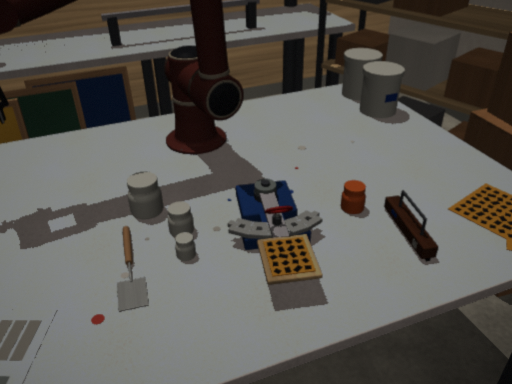

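The white pots, three sizes, all stand on the right (top view pixels 326,183 / 326,218 / 358,262), and the orange pot is on the left (150,202). The hub is at about (234,229), the ring at (242,157) and the platen at (249,127). Next I'll measure the press pose.

Run:
```python
from h import *
from scipy.optimize import least_squares
out=[]
for n in('top0','scene0'):
    f=load(n);P=cloud(f);im=f['image'];hsv=cv2.cvtColor(im,cv2.COLOR_BGR2HSV)
    b,g,r=[im[...,i].astype(int) for i in range(3)]
    reg=(P[...,0]>.35)&(P[...,0]<.85)&(abs(P[...,1])<.2)
    hub=reg&(abs(P[...,2]-.084)<.004)
    red=reg&(r>1.8*g)&(r>1.8*b)&(P[...,2]>.09)&(P[...,2]<.155)
    pl=reg&(abs(P[...,2]-.074)<.005)
    blue=reg&(b>1.6*r)&(b>50)
    for k,m in dict(hub=hub,red=red,pl=pl).items():
        q=P[m]; print(n,k,len(q),q.mean(0).round(4) if len(q) else '', np.ptp(q,axis=0).round(3) if len(q) else '')
    # blue foot rect
    q=P[blue]; print('blue',len(q),np.median(q,0), q.min(0),q.max(0))
    q=P[red]; 
    if len(q)>20: print('ring lo/hi z',q[:,2].min(),q[:,2].max())
    q=P[pl].astype(np.float32)
    if len(q)>20: print('rect',cv2.minAreaRect(q[:,:2].copy()))
    # pots, other tall things right
    w=(P[...,2]>.02)&(P[...,2]<.2)&(P[...,0]>.25)&(P[...,0]<.9)&((P[...,1]<-.12)|(P[...,1]>.15))
    nn,lab,st,c=cv2.connectedComponentsWithStats(w.astype(np.uint8))
    for i in range(1,nn):
        if st[i,4]>40:
            q=P[lab==i]; zt=np.percentile(q[:,2],97); t=q[q[:,2]>zt-.008]
            print('  obj',c[i].round(),st[i,4],'top z',zt.round(3),'ctr',((t.max(0)+t.min(0))/2)[:2].round(3),'ext',np.ptp(t,axis=0)[:2].round(3))
```

```text
top0 hub 111 [0.5158 0.053  0.084 ] [0.3   0.251 0.008]
top0 red 133 [0.6438 0.0272 0.1256] [0.046 0.062 0.048]
top0 pl 2658 [ 0.6759 -0.0118  0.0741] [0.39  0.296 0.01 ]
blue 1804 [0.4757625  0.04065242 0.03622372] [ 0.38070608 -0.01789392 -0.00335239] [0.60095119 0.17022157 0.04185203]
ring lo/hi z 0.10106711278346392 0.14887466474544342
rect ((0.6235899329185486, -0.0654633641242981), (0.29435187578201294, 0.3904319703578949), 85.01145935058594)
  obj [124. 155.] 1343 top z 0.094 ctr [0.716 0.364] ext [0.124 0.03 ]
  obj [326. 183.] 275 top z 0.059 ctr [ 0.577 -0.192] ext [0.041 0.042]
  obj [151. 203.] 566 top z 0.078 ctr [0.566 0.289] ext [0.058 0.06 ]
  obj [326. 218.] 528 top z 0.078 ctr [ 0.48  -0.178] ext [0.056 0.056]
  obj [358. 262.] 1112 top z 0.108 ctr [ 0.354 -0.245] ext [0.079 0.082]
scene0 hub 105 [0.5352 0.0435 0.0844] [0.183 0.294 0.008]
scene0 red 137 [0.6486 0.0269 0.127 ] [0.05  0.059 0.052]
scene0 pl 2892 [ 0.7085 -0.0076  0.075 ] [0.392 0.297 0.01 ]
blue 794 [0.49050862 0.02782405 0.03786306] [ 0.38326058 -0.01739157  0.00056311] [0.57309927 0.17199276 0.04254213]
ring lo/hi z 0.09721549955957276 0.1494391150886668
rect ((0.6391252875328064, -0.04394081234931946), (0.3899986743927002, 0.297571063041687), 2.6418659687042236)
  obj [144. 193.] 1274 top z 0.108 ctr [ 0.356 -0.243] ext [0.084 0.079]
  obj [354. 194.] 619 top z 0.079 ctr [0.568 0.289] ext [0.058 0.057]
  obj [412. 223.] 1439 top z 0.095 ctr [0.719 0.363] ext [0.12 0.03]
  obj [182. 227.] 1090 top z 0.079 ctr [ 0.479 -0.176] ext [0.059 0.058]
  obj [127. 242.] 140 top z 0.024 ctr [ 0.497 -0.32 ] ext [0.137 0.022]
```

Run:
```python
from h import *
for n in('top0','scene0'):
    P=cloud(load(n)); X,Y,Z=P[...,0],P[...,1],P[...,2]
    m=(abs(Z-.084)<.006)&(np.hypot(X-.465,Y-.04)<.05); q=P[m]; print(n,'hub',len(q),q.mean(0).round(4),np.ptp(q,axis=0).round(3), cv2.minEnclosingCircle(q[:,:2].astype(np.float32)))
    m=(abs(Z-.074)<.006)&(np.hypot(X-.755,Y-0.01)<.12); q=P[m]; print('platen',len(q),q.mean(0).round(4), cv2.minAreaRect(q[:,:2].astype(np.float32)))
    m=(abs(Z-.04)<.006)&(abs(X-.465)<.13)&(abs(Y-.04)<.13); q=P[m]; print('foot',len(q),q.mean(0).round(4), cv2.minAreaRect(q[:,:2].astype(np.float32)))
    f=load(n);im=f['image'].astype(int)
    m=(im[...,2]>1.8*im[...,1])&(Z>.095)&(abs(X-.65)<.06)&(abs(Y-.03)<.06)
    q=P[m]; print('ring', (q.min(0)+q.max(0))/2)
```

```text
top0 hub 134 [0.4662 0.0658 0.0818] [0.055 0.05  0.011] ((0.46634456515312195, 0.06574036926031113), 0.028327666223049164)
platen 2014 [0.747  0.0044 0.0735] ((0.7289521098136902, 0.008705444633960724), (0.12013513594865799, 0.18231046199798584), 77.12040710449219)
foot 2147 [0.469  0.0635 0.0369] ((0.4930685758590698, 0.038145847618579865), (0.20927119255065918, 0.21426089107990265), 83.62025451660156)
ring [0.64284872 0.02844673 0.12497089]
scene0 hub 117 [0.4721 0.0643 0.0818] [0.057 0.048 0.011] ((0.4691389203071594, 0.06603981554508209), 0.028745993971824646)
platen 2446 [0.7546 0.0028 0.0748] ((0.7289935350418091, 0.010288126766681671), (0.1203867644071579, 0.1887589693069458), 77.26827239990234)
foot 1066 [0.4794 0.0551 0.0381] ((0.5008564591407776, 0.03873777389526367), (0.19349300861358643, 0.22463327646255493), 77.87892150878906)
ring [0.64566445 0.02631034 0.12332731]
```

Pivot ≈ (0.467, 0.066). The ring centre is 0.181 from it, as it should be, and the arm bearing is ≈ -0.22 rad. The middle white pot at (0.48, -0.178) is on the press's -y side, so the target swing is -0.28. I'll write a helper that works out the shifts.

```bash
cat >> h.py <<'E'
PIV=np.array([.467,.066]); TH=-.219
def tgt(swing=0,lift=0,depth=0,perp=0,tilt=np.pi/4,r=.181,z=.121,up=0):
    """TCP pose: depth along finger axis past ring centre, perp = up-out in ring plane"""
    a=TH+swing; u=np.array([np.cos(a),np.sin(a),0]); t=np.array([-u[1],u[0],0]); k=np.array([0,0,1.])
    zt=np.cos(tilt)*u-np.sin(tilt)*k; xt=-t; yt=np.cross(zt,xt)
    p=np.array([*(PIV+r*u[:2]),z+lift+up])+depth*zt+perp*(np.sin(tilt)*u+np.cos(tilt)*k)
    return p,R.from_matrix(np.stack([xt,yt,zt],1))
def cur():
    s=manip.state(); q=np.array(s['tool_rot']); return np.array(s['tool_pos']),R.from_quat(q[[1,2,3,0]])
def rel(T,C=None):
    p,r=C or cur(); d=r.inv().apply(T[0]-p); a=(r.inv()*T[1]).as_rotvec()
    print('{"dx":%.4f,"dy":%.4f,"dz":%.4f,"ax":%.4f,"ay":%.4f,"az":%.4f}'%(*d,*a), 'dist',np.linalg.norm(d).round(3),'deg',np.degrees(np.linalg.norm(a)).round(1))
E
python3 - <<'E'
from h import *
T=tgt(depth=-.10,up=.10); print(T[0]); rel(T)
p,r=cur(); rel((p+[0.05,0.1,.09],r))
E
```

```text
[0.57465508 0.04203925 0.29171068]
{"dx":-0.5108,"dy":-0.5648,"dz":-0.0604,"ax":0.7695,"ay":0.1944,"az":0.4644} dist 0.764 deg 52.7
{"dx":-0.0831,"dy":-0.0750,"dz":-0.0898,"ax":0.0000,"ay":0.0000,"az":0.0000} dist 0.144 deg 0.0
```

```bash
python3 -m handwheel '[{"dx":-0.08,"dy":-0.075,"dz":-0.12},{"dx":-0.08,"dy":-0.075,"dz":-0.12},{"dx":-0.08,"dy":-0.075,"dz":-0.12},{"dx":-0.25,"dy":-0.26,"dz":-0.12,"ax":0.2,"ay":0.05,"az":0.12},{"dx":-0.25,"dy":-0.26,"dz":-0.12,"ax":0.2,"ay":0.05,"az":0.12}]' 255
python3 - <<'E'
from h import *
rel(tgt(depth=-.10,up=.10)); print(manip.state()['joint_pos'].round(2))
E
```

```text
{"dx":-0.5108,"dy":-0.5648,"dz":-0.0604,"ax":0.7695,"ay":0.1944,"az":0.4644} dist 0.764 deg 52.7
[-1.42  0.05  1.61  0.    1.48 -0.12]invalid input at $[0]: expected keys dx, dy, dz, ax, ay, az
```

All six keys are required.

```bash
python3 -m handwheel '[{"dx":-0.08,"dy":-0.075,"dz":-0.12,"ax":0,"ay":0,"az":0},{"dx":-0.08,"dy":-0.075,"dz":-0.12,"ax":0,"ay":0,"az":0},{"dx":-0.08,"dy":-0.075,"dz":-0.12,"ax":0,"ay":0,"az":0},{"dx":-0.25,"dy":-0.26,"dz":-0.12,"ax":0.2,"ay":0.05,"az":0.12},{"dx":-0.25,"dy":-0.26,"dz":-0.12,"ax":0.2,"ay":0.05,"az":0.12}]' 255
python3 - <<'E'
from h import *
rel(tgt(depth=-.10,up=.10)); print(manip.state()['joint_pos'].round(2))
E
```

```text
time: 0.72
tool_pos: [0.2845, -0.3975, 0.3513]
tool_rot: [-0.065, 0.753, -0.649, 0.081]
contact_force: [1.0, -0.1, 0.5]
gripper_width: -0.0
{"dx":-0.3954,"dy":-0.3337,"dz":0.1150,"ax":0.5671,"ay":0.1415,"az":0.3415} dist 0.53 deg 38.8
[-1.21 -0.4   1.83  0.19  1.64  0.23]
```

```bash
python3 -m handwheel '[{"dx":-0.39,"dy":-0.33,"dz":0.11,"ax":0.567,"ay":0.14,"az":0.34},{"dx":-0.39,"dy":-0.33,"dz":0.11,"ax":0.567,"ay":0.14,"az":0.34},{"dx":-0.39,"dy":-0.33,"dz":0.11,"ax":0.567,"ay":0.14,"az":0.34},{"dx":-0.39,"dy":-0.33,"dz":0.11,"ax":0.567,"ay":0.14,"az":0.34},{"dx":-0.39,"dy":-0.33,"dz":0.11,"ax":0.567,"ay":0.14,"az":0.34}]'
python3 - <<'E'
from h import *
rel(tgt(depth=-.10,up=.10)); print(manip.state()['joint_pos'].round(2))
E
```

```text
time: 1.35
tool_pos: [0.453, -0.1389, 0.3158]
tool_rot: [0.239, -0.579, 0.72, -0.298]
contact_force: [0.4, 0.0, 0.5]
gripper_width: 0.007
{"dx":-0.2029,"dy":-0.0396,"dz":0.0735,"ax":0.0016,"ay":0.0016,"az":0.0019} dist 0.219 deg 0.2
[-0.63 -0.96  2.32  0.33  1.06  1.11]
```

```bash
python3 -m handwheel '[{"dx":-0.2,"dy":-0.04,"dz":0.07,"ax":0.0,"ay":0.0,"az":0.0},{"dx":-0.2,"dy":-0.04,"dz":0.07,"ax":0.0,"ay":0.0,"az":0.0},{"dx":-0.2,"dy":-0.04,"dz":0.07,"ax":0.0,"ay":0.0,"az":0.0},{"dx":-0.2,"dy":-0.04,"dz":0.07,"ax":0.0,"ay":0.0,"az":0.0},{"dx":-0.2,"dy":-0.04,"dz":0.07,"ax":0.0,"ay":0.0,"az":0.0}]'
python3 - <<'E'
from h import *
rel(tgt(depth=-.10,up=.10));rel(tgt(depth=-.10)); print(manip.state()['joint_pos'].round(2))
f=grab('wrist','w1');grab('scene','s1')
E
```

```text
time: 1.98
tool_pos: [0.5721, 0.041, 0.2946]
tool_rot: [0.239, -0.582, 0.719, -0.295]
contact_force: [-0.0, 0.3, 0.3]
gripper_width: 0.003
{"dx":-0.0016,"dy":0.0004,"dz":0.0037,"ax":0.0064,"ay":0.0060,"az":0.0074} dist 0.004 deg 0.7
{"dx":-0.0017,"dy":0.0707,"dz":0.0748,"ax":0.0064,"ay":0.0060,"az":0.0074} dist 0.103 deg 0.7
[ 0.02 -0.56  2.15 -0.23  0.8   1.89]
```

View pics/w1.png

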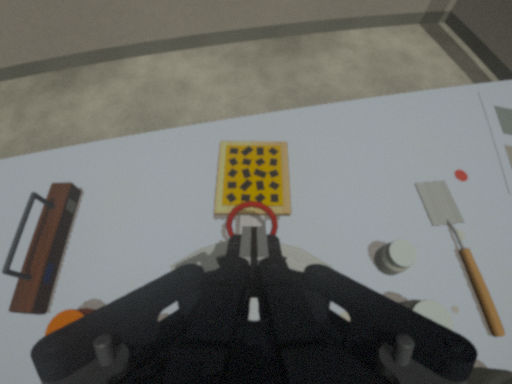

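View pics/s1.png

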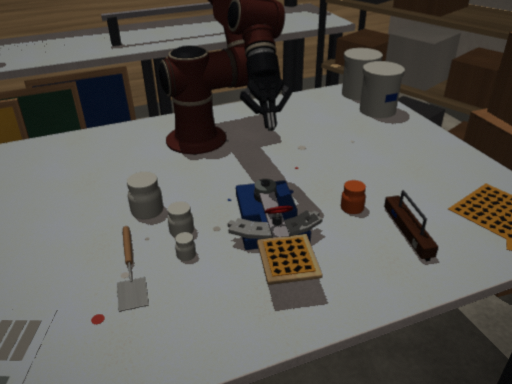

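The wrist view shows the ring at (252,224), straight ahead of the closed fingers at column 252–255, with the platen square to them. Now I'll measure the ring from here.

```bash
cat >> h.py <<'E'
def ringfit(tag):
    f=load(tag);P=cloud(f);im=f['image'].astype(int);X,Y,Z=[P[...,i] for i in range(3)]
    m=(im[...,2]>1.8*im[...,1])&(im[...,2]>1.8*im[...,0])&(Z>.09)&(Z<.19)&(np.hypot(X-PIV[0],Y-PIV[1])<.24)&(np.hypot(X-PIV[0],Y-PIV[1])>.14)
    q=P[m]
    if len(q)<10: print(tag,'no ring',len(q));return
    d=q[:,:2]-PIV; rr=np.hypot(*d.T); a=np.arctan2(d[:,1],d[:,0])
    mid=lambda v:(np.percentile(v,2)+np.percentile(v,98))/2
    print(tag,len(q),'r',mid(rr).round(4),'ang',mid(a).round(4),'swing',(mid(a)-TH).round(4),'z',mid(q[:,2]).round(4),'span',np.ptp(rr).round(3),(np.ptp(a)*.181).round(3),np.ptp(q[:,2]).round(3))
E
python3 - <<'E'
from h import *
for t in('top0','scene0','w1'): ringfit(t)
P=cloud(load('w1'));X,Y,Z=[P[...,i] for i in range(3)]
m=(abs(Z-.074)<.006)&(np.hypot(X-.755,Y-0.01)<.12)&(np.hypot(X-.467,Y-.066)>.23); q=P[m]; print('platen',len(q),q.mean(0),cv2.minAreaRect(q[:,:2].astype(np.float32)))
c=np.array(cv2.minAreaRect(q[:,:2].astype(np.float32))[0])-PIV; print(np.hypot(*c),np.arctan2(c[1],c[0]))
E
```

```text
top0 133 r 0.1798 ang -0.2126 swing 0.0064 z 0.1252 span 0.047 0.063 0.048
scene0 141 r 0.1954 ang -1.4639 swing -1.2449 z 0.1442 span 0.077 0.515 0.092
w1 369 r 0.1902 ang -0.2094 swing 0.0096 z 0.1315 span 0.032 0.063 0.034
platen 4772 [0.75080023 0.00476978 0.07350516] ((0.7524256706237793, 0.00449061393737793), (0.1203039288520813, 0.13795273005962372), 77.44374084472656)
0.29197811223589143 -0.2122545353000197
```

```bash
sed -i 's/PIV=np.array(\[.467,.066\]); TH=-.219/PIV=np.array([.467,.067]); TH=-.217/' h.py
python3 - <<'E'
from h import *
rel(tgt(depth=-.07))
E
```

```text
{"dx":-0.0051,"dy":0.0717,"dz":0.1052,"ax":0.0044,"ay":0.0022,"az":0.0031} dist 0.127 deg 0.3
```

```bash
python3 -m handwheel '[{"dx":-0.003,"dy":0.07,"dz":0.05,"ax":0.0,"ay":0.0,"az":0.0},{"dx":-0.003,"dy":0.07,"dz":0.05,"ax":0.0,"ay":0.0,"az":0.0},{"dx":-0.003,"dy":0.071,"dz":0.1,"ax":0.004,"ay":0.002,"az":0.003},{"dx":-0.003,"dy":0.071,"dz":0.1,"ax":0.004,"ay":0.002,"az":0.003},{"dx":-0.003,"dy":0.071,"dz":0.1,"ax":0.004,"ay":0.002,"az":0.003}]'
python3 - <<'E'
from h import *
grab('wrist','w2');grab('scene','s2')
ringfit('w2')
rel(tgt(depth=-.07));rel(tgt(depth=.02,perp=-.002))
im=load('s2')['image'];cv2.imwrite('pics/s2c.png',cv2.resize(im[150:300,180:380],None,fx=4,fy=4))
E
```

```text
time: 2.7
tool_pos: [0.5925, 0.0361, 0.1766]
tool_rot: [0.24, -0.578, 0.72, -0.299]
contact_force: [0.2, -0.4, 0.5]
gripper_width: 0.001
w2 1299 r 0.1834 ang -0.2126 swing 0.0044 z 0.1253 span 0.046 0.063 0.045
{"dx":-0.0024,"dy":0.0044,"dz":0.0070,"ax":-0.0054,"ay":0.0003,"az":-0.0019} dist 0.009 deg 0.3
{"dx":-0.0024,"dy":0.0068,"dz":0.0970,"ax":-0.0054,"ay":0.0003,"az":-0.0019} dist 0.097 deg 0.3
```

View pics/w2.png

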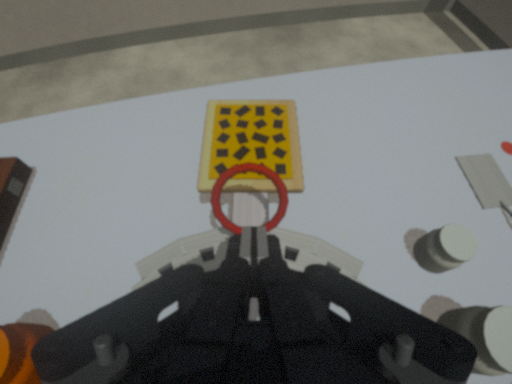

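View pics/s2c.png

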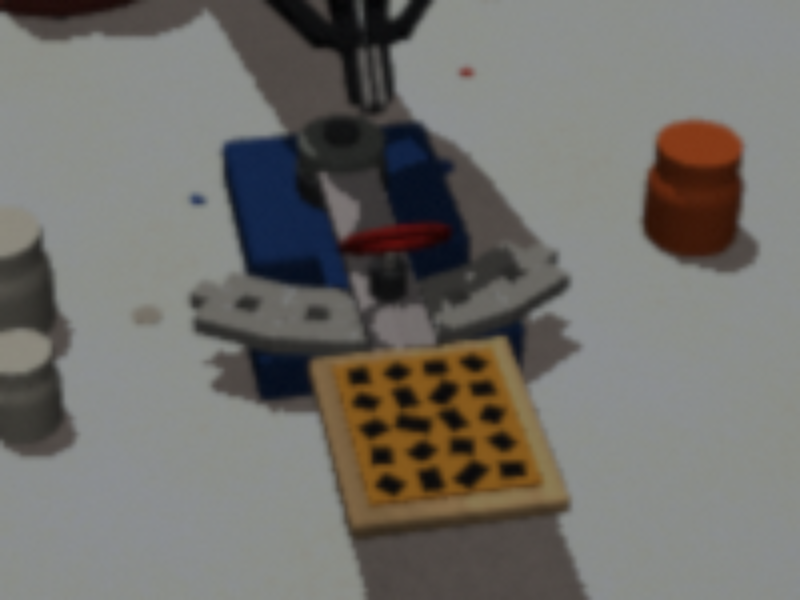

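```bash
python3 -m handwheel '[{"dx":-0.003,"dy":0.003,"dz":0.02,"ax":0.0,"ay":0.0,"az":0.0},{"dx":-0.003,"dy":0.003,"dz":0.04,"ax":0.0,"ay":0.0,"az":0.0},{"dx":-0.003,"dy":0.003,"dz":0.055,"ax":0.0,"ay":0.0,"az":0.0},{"dx":-0.003,"dy":0.003,"dz":0.065,"ax":0.0,"ay":0.0,"az":0.0},{"dx":-0.003,"dy":0.003,"dz":0.065,"ax":0.0,"ay":0.0,"az":0.0}]'
python3 - <<'E'
from h import *
grab('wrist','w3');ringfit('w3')
rel(tgt(depth=.02,perp=.001))
E
```

```text
time: 3.42
tool_pos: [0.6362, 0.0307, 0.1284]
tool_rot: [0.241, -0.578, 0.72, -0.299]
contact_force: [-0.6, 0.2, -1.0]
gripper_width: 0.005
w3 2302 r 0.1868 ang -0.214 swing 0.003 z 0.1278 span 0.056 0.064 0.06
{"dx":0.0011,"dy":-0.0012,"dz":0.0310,"ax":-0.0024,"ay":0.0005,"az":-0.0008} dist 0.031 deg 0.1
```

View pics/w3.png

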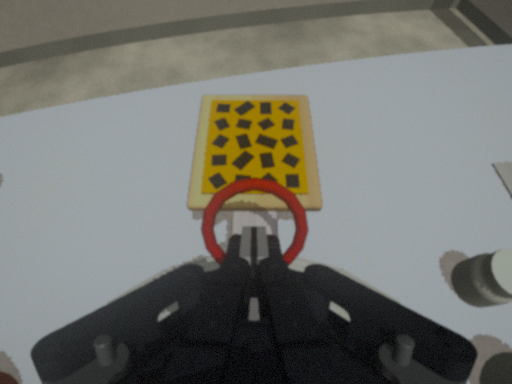

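The fingertips (254,235) are inside the ring's outline (centre 255,225). Inserting further.

```bash
python3 -m handwheel '[{"dx":0.0,"dy":-0.001,"dz":0.01,"ax":0.0,"ay":0.0,"az":0.0},{"dx":0.0,"dy":-0.001,"dz":0.02,"ax":0.0,"ay":0.0,"az":0.0},{"dx":0.0,"dy":-0.001,"dz":0.03,"ax":0.0,"ay":0.0,"az":0.0},{"dx":0.0,"dy":-0.001,"dz":0.03,"ax":0.0,"ay":0.0,"az":0.0}]'
python3 - <<'E'
from h import *
grab('wrist','w4');ringfit('w4');f=grab('scene','s4');ringfit('s4')
rel(tgt(depth=.02,perp=.001)); rel(tgt(depth=.02,perp=.001,lift=.01))
im=load('s4')['image'];cv2.imwrite('pics/s4c.png',cv2.resize(im[150:300,180:380],None,fx=4,fy=4))
E
```

```text
time: 3.98
tool_pos: [0.6572, 0.0259, 0.1056]
tool_rot: [0.239, -0.579, 0.72, -0.298]
contact_force: [0.3, -0.4, 1.1]
gripper_width: -0.0
w4 2923 r 0.1816 ang -0.2143 swing 0.0027 z 0.1251 span 0.067 0.104 0.088
s4 117 r 0.1864 ang -0.2237 swing -0.0067 z 0.1281 span 0.043 0.059 0.045
{"dx":0.0010,"dy":-0.0016,"dz":0.0001,"ax":-0.0002,"ay":0.0001,"az":-0.0005} dist 0.002 deg 0.0
{"dx":0.0010,"dy":-0.0087,"dz":-0.0070,"ax":-0.0002,"ay":0.0001,"az":-0.0005} dist 0.011 deg 0.0
```

View pics/w4.png

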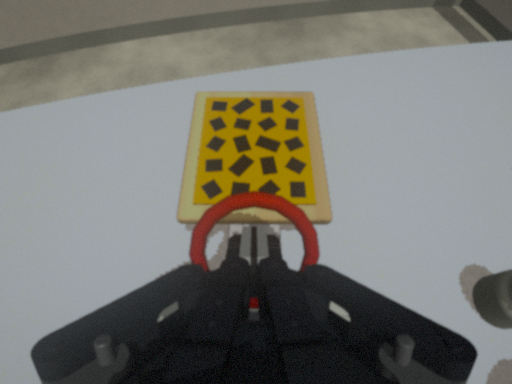

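View pics/s4c.png

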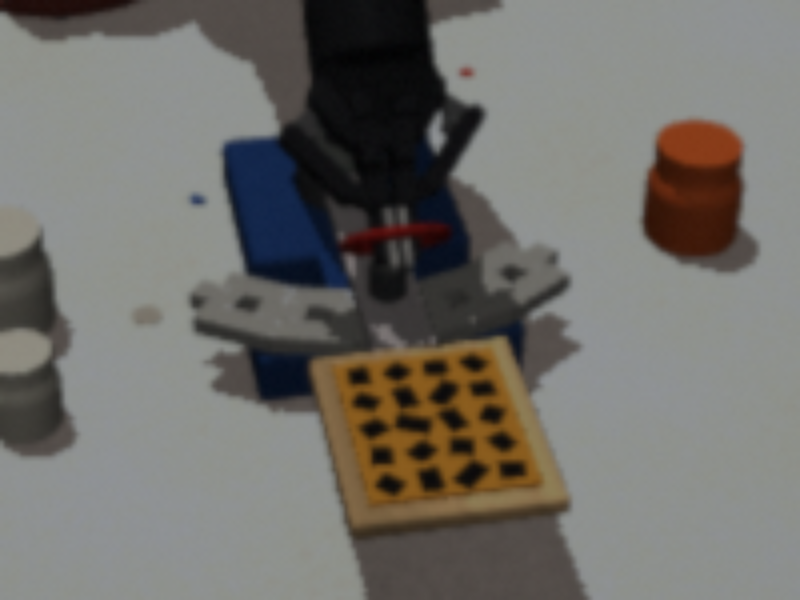

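The fingers are through the ring (tips visible below it, no contact force). I'll take up the slack towards the ring's top, along tool -y.

```bash
python3 -m handwheel '[{"dx":0.0,"dy":-0.004,"dz":0.0,"ax":0.0,"ay":0.0,"az":0.0},{"dx":0.0,"dy":-0.008,"dz":0.0,"ax":0.0,"ay":0.0,"az":0.0},{"dx":0.0,"dy":-0.010,"dz":0.0,"ax":0.0,"ay":0.0,"az":0.0},{"dx":0.0,"dy":-0.010,"dz":0.0,"ax":0.0,"ay":0.0,"az":0.0}]'
python3 -m handwheel '[{"dx":0.0,"dy":-0.002,"dz":0.0,"ax":0.0,"ay":0.0,"az":0.0},{"dx":0.0,"dy":-0.002,"dz":0.0,"ax":0.0,"ay":0.0,"az":0.0}]'
python3 -m handwheel '[{"dx":0.0,"dy":-0.002,"dz":0.0,"ax":0.0,"ay":0.0,"az":0.0},{"dx":0.0,"dy":-0.002,"dz":0.0,"ax":0.0,"ay":0.0,"az":0.0}]'
```

```text
time: 4.58
tool_pos: [0.6645, 0.0246, 0.1146]
tool_rot: [0.24, -0.578, 0.72, -0.299]
contact_force: [0.3, 0.7, -0.7]
gripper_width: 0.001
time: 4.82
tool_pos: [0.6657, 0.0243, 0.1156]
tool_rot: [0.24, -0.578, 0.72, -0.299]
contact_force: [-0.1, 0.4, 0.1]
gripper_width: 0.002
time: 5.08
tool_pos: [0.6672, 0.024, 0.1171]
tool_rot: [0.24, -0.578, 0.72, -0.299]
contact_force: [0.2, -0.9, -0.3]
gripper_width: -0.001
```

```bash
for i in 1; do :; done
python3 -m handwheel '[{"dx":0.0,"dy":-0.0015,"dz":0.0,"ax":0.0,"ay":0.0,"az":0.0},{"dx":0.0,"dy":-0.0015,"dz":0.0,"ax":0.0,"ay":0.0,"az":0.0}]'|grep -v rot
python3 -m handwheel '[{"dx":0.0,"dy":-0.0015,"dz":0.0,"ax":0.0,"ay":0.0,"az":0.0},{"dx":0.0,"dy":-0.0015,"dz":0.0,"ax":0.0,"ay":0.0,"az":0.0}]'|grep -v rot
python3 - <<'E'
from h import *
p,r=cur();T=tgt();print('perp',((p-T[0])@-T[1].as_matrix()[:,1]).round(4))
grab('wrist','w5');ringfit('w5')
E
```

```text
time: 5.32
tool_pos: [0.6679, 0.0237, 0.1177]
contact_force: [-0.6, 0.4, -0.9]
gripper_width: 0.0
time: 5.58
tool_pos: [0.6682, 0.0235, 0.1178]
contact_force: [-3.0, 0.7, -1.0]
gripper_width: 0.001
perp 0.0152
w5 1986 r 0.1842 ang -0.2139 swing 0.0031 z 0.1505 span 0.058 0.095 0.089
```

View pics/w5.png

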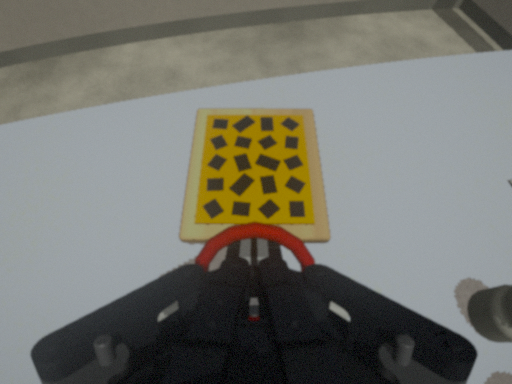

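Contact made (about 3 N). I'll lift straight up in small steps and watch the force.

```bash
python3 -m handwheel '[{"dx":0.0,"dy":-0.0014,"dz":-0.0014,"ax":0.0,"ay":0.0,"az":0.0},{"dx":0.0,"dy":-0.0028,"dz":-0.0028,"ax":0.0,"ay":0.0,"az":0.0},{"dx":0.0,"dy":-0.0028,"dz":-0.0028,"ax":0.0,"ay":0.0,"az":0.0}]'|grep -v rot
python3 -m handwheel '[{"dx":0.0,"dy":-0.0014,"dz":-0.0014,"ax":0.0,"ay":0.0,"az":0.0},{"dx":0.0,"dy":-0.0028,"dz":-0.0028,"ax":0.0,"ay":0.0,"az":0.0},{"dx":0.0,"dy":-0.0028,"dz":-0.0028,"ax":0.0,"ay":0.0,"az":0.0}]'|grep -v rot
python3 - <<'E'
from h import *
grab('scene','s6');ringfit('s4');ringfit('s6')
E
```

```text
time: 6.0
tool_pos: [0.668, 0.0234, 0.1215]
contact_force: [-3.4, 0.3, -6.0]
gripper_width: -0.003
time: 6.38
tool_pos: [0.6681, 0.0235, 0.1259]
contact_force: [-5.7, 0.9, -5.2]
gripper_width: 0.002
s4 117 r 0.1864 ang -0.2237 swing -0.0067 z 0.1281 span 0.043 0.059 0.045
s6 125 r 0.1857 ang -0.2222 swing -0.0052 z 0.1339 span 0.044 0.06 0.048
```

```bash
python3 -m handwheel '[{"dx":0.0,"dy":-0.0014,"dz":-0.0014,"ax":0.0,"ay":0.0,"az":0.0},{"dx":0.0,"dy":-0.0028,"dz":-0.0028,"ax":0.0,"ay":0.0,"az":0.0},{"dx":0.0,"dy":-0.0042,"dz":-0.0042,"ax":0.0,"ay":0.0,"az":0.0},{"dx":0.0,"dy":-0.0056,"dz":-0.0056,"ax":0.0,"ay":0.0,"az":0.0},{"dx":0.0,"dy":-0.0056,"dz":-0.0056,"ax":0.0,"ay":0.0,"az":0.0}]'|grep -v rot
python3 - <<'E'
from h import *
grab('scene','s7');ringfit('s7');grab('wrist','w7')
im=load('s7')['image'];cv2.imwrite('pics/s7c.png',cv2.resize(im[150:300,180:380],None,fx=4,fy=4))
E
```

```text
time: 7.05
tool_pos: [0.6681, 0.0235, 0.1336]
contact_force: [-4.8, 1.1, -6.9]
gripper_width: -0.004
s7 125 r 0.1845 ang -0.2207 swing -0.0037 z 0.142 span 0.048 0.06 0.047
```

View pics/s7c.png

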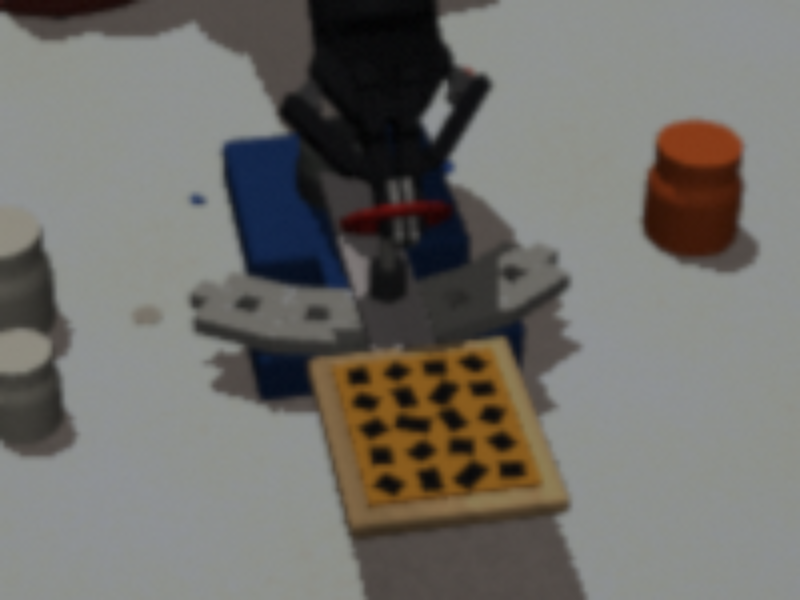

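Ring raised about 14–15 mm, so the pin is clear. I'll add 2 mm of margin, then swing; working out the arc rows first.

```bash
python3 -m handwheel '[{"dx":0.0,"dy":-0.0014,"dz":-0.0014,"ax":0.0,"ay":0.0,"az":0.0},{"dx":0.0,"dy":-0.0014,"dz":-0.0014,"ax":0.0,"ay":0.0,"az":0.0}]'|grep -v rot
cat >> h.py <<'E'
def rot(s,up=0):
    p,r=cur(); Q=R.from_rotvec([0,0,s]); c=np.array([*PIV,0]); return (c+Q.apply(p-c)+[0,0,up],Q*r)
E
python3 - <<'E'
from h import *
for s in(-.02,-.04,-.06,-.08,-.1): rel(rot(s))
E
```

```text
time: 7.4
tool_pos: [0.6681, 0.0235, 0.1358]
contact_force: [-5.6, 0.2, -7.6]
gripper_width: -0.001
{"dx":0.0041,"dy":0.0000,"dz":-0.0000,"ax":0.0000,"ay":0.0141,"az":0.0142} dist 0.004 deg 1.1
{"dx":0.0082,"dy":0.0001,"dz":-0.0001,"ax":0.0000,"ay":0.0282,"az":0.0283} dist 0.008 deg 2.3
{"dx":0.0123,"dy":0.0002,"dz":-0.0002,"ax":0.0000,"ay":0.0424,"az":0.0425} dist 0.012 deg 3.4
{"dx":0.0164,"dy":0.0004,"dz":-0.0004,"ax":0.0000,"ay":0.0565,"az":0.0567} dist 0.016 deg 4.6
{"dx":0.0206,"dy":0.0007,"dz":-0.0007,"ax":0.0000,"ay":0.0706,"az":0.0708} dist 0.021 deg 5.7
```

```bash
python3 -m handwheel '[{"dx":0.004,"dy":0.0,"dz":0.0,"ax":0.0,"ay":0.014,"az":0.014},{"dx":0.008,"dy":0.0,"dz":0.0,"ax":0.0,"ay":0.028,"az":0.028},{"dx":0.012,"dy":0.0002,"dz":-0.0002,"ax":0.0,"ay":0.042,"az":0.042},{"dx":0.016,"dy":0.0004,"dz":-0.0004,"ax":0.0,"ay":0.057,"az":0.057},{"dx":0.0206,"dy":0.0007,"dz":-0.0007,"ax":0.0,"ay":0.071,"az":0.071}]'|grep -v rot
python3 - <<'E'
from h import *
grab('scene','s8');ringfit('s8');grab('wrist','w8')
p,r=cur();d=p[:2]-PIV;print(np.arctan2(d[1],d[0])-TH,np.hypot(*d))
im=load('s8')['image'];cv2.imwrite('pics/s8c.png',cv2.resize(im[150:300,180:380],None,fx=4,fy=4))
E
```

```text
time: 8.02
tool_pos: [0.6628, 0.0038, 0.1357]
contact_force: [-6.5, 2.1, -7.6]
gripper_width: 0.003
s8 130 r 0.1864 ang -0.3164 swing -0.0994 z 0.1445 span 0.044 0.057 0.046
-0.09609661215752627 0.20572999592134936
```

View pics/s8c.png

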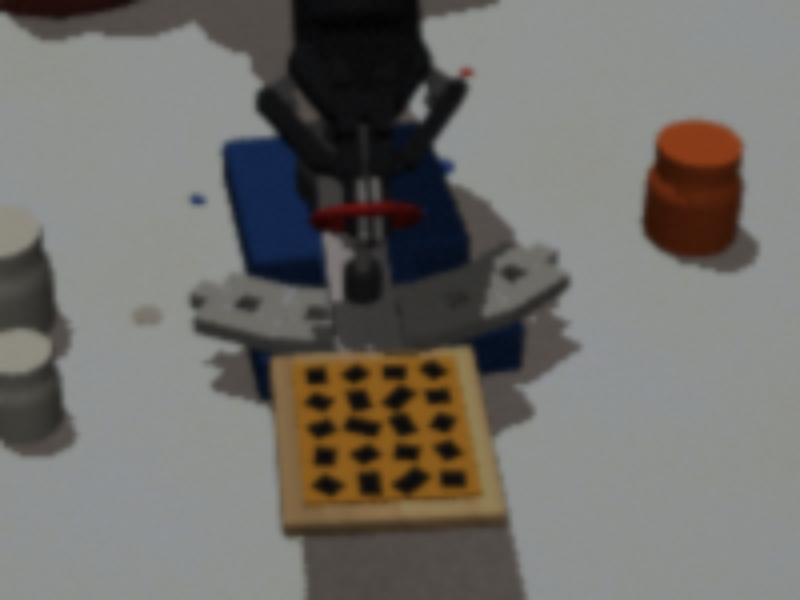

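The arm follows smoothly. Next, another -0.10.

```bash
python3 -m handwheel '[{"dx":0.004,"dy":0.0,"dz":0.0,"ax":0.0,"ay":0.014,"az":0.014},{"dx":0.008,"dy":0.0,"dz":0.0,"ax":0.0,"ay":0.028,"az":0.028},{"dx":0.012,"dy":0.0002,"dz":-0.0002,"ax":0.0,"ay":0.042,"az":0.042},{"dx":0.016,"dy":0.0004,"dz":-0.0004,"ax":0.0,"ay":0.057,"az":0.057},{"dx":0.0206,"dy":0.0007,"dz":-0.0007,"ax":0.0,"ay":0.071,"az":0.071}]'|grep -v rot
cat >> h.py <<'E'
def platen(tag):
    P=cloud(load(tag));X,Y,Z=[P[...,i] for i in range(3)]
    rr=np.hypot(X-PIV[0],Y-PIV[1]);aa=np.arctan2(Y-PIV[1],X-PIV[0])
    m=(abs(Z-.074)<.005)&(rr>.225)&(rr<.375)&(aa>-.9)&(aa<.1)
    m=cv2.morphologyEx(m.astype(np.uint8),cv2.MORPH_OPEN,np.ones((3,3)))>0
    q=P[m].astype(np.float32)[:,:2]; rc=cv2.minAreaRect(q.copy()); c=np.array(rc[0])-PIV
    print(tag,'platen',np.round(rc[1],3),'edge',rc[2],'edge ang',np.radians([rc[2]-90,rc[2]]).round(4),'ctr bearing',np.arctan2(c[1],c[0]).round(4),'mean b',np.arctan2(*(q.mean(0)-PIV)[::-1]).round(4))
E
python3 - <<'E'
from h import *
grab('scene','s9');ringfit('s9');grab('wrist','w9');grab('top','t9')
for t in('top0','scene0','s1','w1','s7','s8','w8','s9','w9','t9'):platen(t)
p,r=cur();d=p[:2]-PIV;print(np.arctan2(d[1],d[0])-TH,np.hypot(*d))
for s in(-.02,-.04,-.06,-.08): rel(rot(s))
E
```

```text
time: 8.75
tool_pos: [0.6555, -0.0152, 0.1357]
contact_force: [-5.7, 3.2, -8.0]
gripper_width: 0.001
s9 126 r 0.1858 ang -0.4059 swing -0.1889 z 0.1447 span 0.048 0.06 0.045
top0 platen [0.12  0.138] edge 77.5632553100586 edge ang [-0.2171  1.3537] ctr bearing -0.218 mean b -0.2154
scene0 platen [0.12  0.143] edge 77.00740051269531 edge ang [-0.2268  1.344 ] ctr bearing -0.2144 mean b -0.2188
s1 platen [0.12  0.142] edge 77.19727325439453 edge ang [-0.2234  1.3473] ctr bearing -0.214 mean b -0.2192
w1 platen [0.12  0.139] edge 77.3171157836914 edge ang [-0.2214  1.3494] ctr bearing -0.2157 mean b -0.2165
s7 platen [0.12  0.141] edge 77.08277130126953 edge ang [-0.2254  1.3453] ctr bearing -0.216 mean b -0.2202
s8 platen [0.12  0.142] edge 71.6144790649414 edge ang [-0.3209  1.2499] ctr bearing -0.3144 mean b -0.3158
w8 platen [0.12  0.139] edge 71.40579986572266 edge ang [-0.3245  1.2463] ctr bearing -0.3178 mean b -0.3181
s9 platen [0.12  0.142] edge 65.85655975341797 edge ang [-0.4214  1.1494] ctr bearing -0.4141 mean b -0.413
w9 platen [0.12  0.138] edge 65.77967071533203 edge ang [-0.4227  1.1481] ctr bearing -0.4169 mean b -0.4172
t9 platen [0.12  0.138] edge 65.28853607177734 edge ang [-0.4313  1.1395] ctr bearing -0.421 mean b -0.4251
-0.1947482123406538 0.205619215721076
{"dx":0.0041,"dy":0.0000,"dz":-0.0000,"ax":0.0000,"ay":0.0141,"az":0.0142} dist 0.004 deg 1.1
{"dx":0.0082,"dy":0.0001,"dz":-0.0001,"ax":0.0001,"ay":0.0282,"az":0.0283} dist 0.008 deg 2.3
{"dx":0.0123,"dy":0.0002,"dz":-0.0002,"ax":0.0001,"ay":0.0424,"az":0.0425} dist 0.012 deg 3.4
{"dx":0.0164,"dy":0.0004,"dz":-0.0004,"ax":0.0001,"ay":0.0565,"az":0.0566} dist 0.016 deg 4.6
```

Swing is about -0.203 by all three cameras, so about -0.077 remains.

```bash
python3 -m handwheel '[{"dx":0.004,"dy":0.0,"dz":0.0,"ax":0.0,"ay":0.014,"az":0.014},{"dx":0.008,"dy":0.0,"dz":0.0,"ax":0.0,"ay":0.028,"az":0.028},{"dx":0.012,"dy":0.0002,"dz":-0.0002,"ax":0.0,"ay":0.042,"az":0.042},{"dx":0.0155,"dy":0.0004,"dz":-0.0004,"ax":0.0,"ay":0.0535,"az":0.0535},{"dx":0.0155,"dy":0.0004,"dz":-0.0004,"ax":0.0,"ay":0.0535,"az":0.0535}]'|grep -v rot
python3 - <<'E'
from h import *
grab('top','t10');grab('scene','s10');grab('wrist','w10')
for t in('s10','w10','t10'):platen(t)
ringfit('s10')
p,r=cur();d=p[:2]-PIV;print(np.arctan2(d[1],d[0])-TH,np.hypot(*d))
im=load('s10')['image'];cv2.imwrite('pics/s10c.png',cv2.resize(im[150:300,180:380],None,fx=4,fy=4))
E
```

```text
time: 9.52
tool_pos: [0.6487, -0.029, 0.1357]
contact_force: [-6.4, 2.9, -8.1]
gripper_width: -0.003
s10 platen [0.12 0.14] edge 61.58529281616211 edge ang [-0.4959  1.0749] ctr bearing -0.4894 mean b -0.4859
w10 platen [0.12  0.139] edge 61.606422424316406 edge ang [-0.4956  1.0752] ctr bearing -0.4896 mean b -0.4899
t10 platen [0.12  0.138] edge 61.01759338378906 edge ang [-0.5058  1.065 ] ctr bearing -0.496 mean b -0.4981
s10 122 r 0.1863 ang -0.4821 swing -0.2651 z 0.1443 span 0.043 0.059 0.045
-0.26890266626056014 0.2055328576353046
```

View pics/s10c.png

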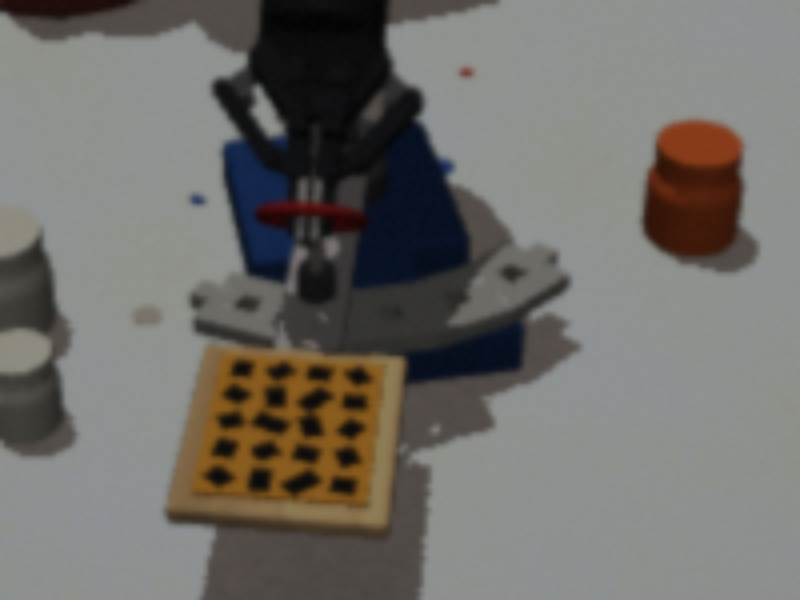

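Swing is about -0.275, within the ±0.025 capture band. I'll lower straight down.

```bash
python3 -m handwheel '[{"dx":0.0005,"dy":0.0015,"dz":0.0015,"ax":0.0,"ay":0.0,"az":0.0},{"dx":0.0005,"dy":0.003,"dz":0.003,"ax":0.0,"ay":0.0,"az":0.0},{"dx":0.0005,"dy":0.0045,"dz":0.0045,"ax":0.0,"ay":0.0,"az":0.0},{"dx":0.0005,"dy":0.0055,"dz":0.0055,"ax":0.0,"ay":0.0,"az":0.0},{"dx":0.0005,"dy":0.0055,"dz":0.0055,"ax":0.0,"ay":0.0,"az":0.0}]'|grep -v rot
python3 - <<'E'
from h import *
grab('scene','s11')
platen('s11');ringfit('s11')
E
```

```text
time: 10.3
tool_pos: [0.6487, -0.0293, 0.1281]
contact_force: [-8.4, 3.7, -6.0]
gripper_width: -0.0
s11 platen [0.12  0.142] edge 61.57549285888672 edge ang [-0.4961  1.0747] ctr bearing -0.4912 mean b -0.487
s11 121 r 0.1861 ang -0.486 swing -0.269 z 0.1381 span 0.044 0.06 0.044
```

The ring is at 10 mm lift, already below the plate level, with spring load still on the fingers, so the pin is entering the hole. Continuing.

```bash
python3 -m handwheel '[{"dx":0,"dy":0.0015,"dz":0.0015,"ax":0.0,"ay":0.0,"az":0.0},{"dx":0,"dy":0.003,"dz":0.003,"ax":0.0,"ay":0.0,"az":0.0},{"dx":0,"dy":0.0045,"dz":0.0045,"ax":0.0,"ay":0.0,"az":0.0},{"dx":0,"dy":0.006,"dz":0.006,"ax":0.0,"ay":0.0,"az":0.0},{"dx":0,"dy":0.0075,"dz":0.0075,"ax":0.0,"ay":0.0,"az":0.0}]'|grep -v rot
python3 -m handwheel '[{"dx":0,"dy":0.005,"dz":0,"ax":0.0,"ay":0.0,"az":0.0},{"dx":0,"dy":0.010,"dz":0,"ax":0.0,"ay":0.0,"az":0.0},{"dx":0,"dy":0.013,"dz":0,"ax":0.0,"ay":0.0,"az":0.0},{"dx":0,"dy":0.013,"dz":0,"ax":0.0,"ay":0.0,"az":0.0}]'|grep -v rot
python3 - <<'E'
from h import *
grab('scene','s12');grab('wrist','w12')
platen('s12');platen('w12');ringfit('s12');ringfit('s4')
p,r=cur();T=tgt(swing=-.275);print(T[1].as_matrix().T@(p-T[0]))
im=load('s12')['image'];cv2.imwrite('pics/s12c.png',cv2.resize(im[150:300,180:380],None,fx=4,fy=4))
E
```

```text
time: 10.98
tool_pos: [0.6489, -0.0292, 0.1179]
contact_force: [-10.1, 3.9, -2.2]
gripper_width: 0.001
time: 11.48
tool_pos: [0.6419, -0.0256, 0.1103]
contact_force: [0.1, -0.3, 0.1]
gripper_width: 0.001
s12 platen [0.12  0.141] edge 61.55876159667969 edge ang [-0.4964  1.0744] ctr bearing -0.4855 mean b -0.482
w12 platen [0.12  0.139] edge 61.7298583984375 edge ang [-0.4934  1.0774] ctr bearing -0.4853 mean b -0.4851
s12 113 r 0.1856 ang -0.4794 swing -0.2624 z 0.1267 span 0.045 0.059 0.047
s4 117 r 0.1864 ang -0.2237 swing -0.0067 z 0.1281 span 0.043 0.059 0.045
[-0.00086189 -0.0040351   0.01967771]
```

View pics/s12c.png

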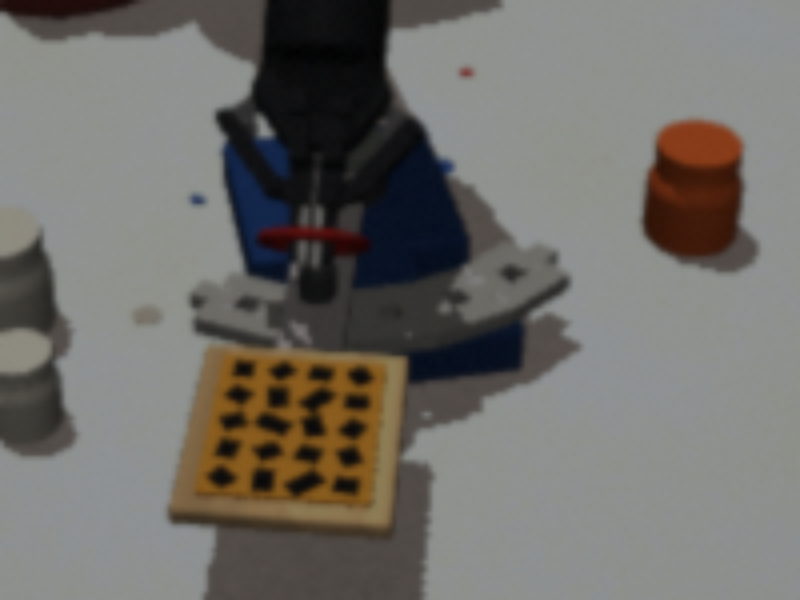

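View pics/w12.png

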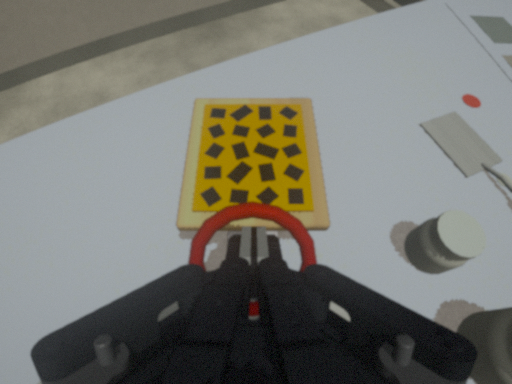

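The pin is home: ring height 126.7 mm against 128.1 mm before, with no force. The fingers sit free and centred in the ring, so I'll back straight out.

```bash
python3 -m handwheel '[{"dx":0.0,"dy":0.002,"dz":-0.01,"ax":0.0,"ay":0.0,"az":0.0},{"dx":0.0,"dy":0.002,"dz":-0.025,"ax":0.0,"ay":0.0,"az":0.0},{"dx":0.0,"dy":0.002,"dz":-0.045,"ax":0.0,"ay":0.0,"az":0.0},{"dx":0.0,"dy":0.002,"dz":-0.07,"ax":0.0,"ay":0.0,"az":0.0},{"dx":0.0,"dy":0.002,"dz":-0.1,"ax":0.0,"ay":0.0,"az":0.0}]'|grep -v rot
python3 -m handwheel '[{"dx":0.0,"dy":-0.03,"dz":-0.03,"ax":0.0,"ay":0.0,"az":0.0},{"dx":0.0,"dy":-0.06,"dz":-0.06,"ax":0.0,"ay":0.0,"az":0.0},{"dx":0.0,"dy":-0.08,"dz":-0.08,"ax":0.0,"ay":0.0,"az":0.0},{"dx":0.0,"dy":-0.08,"dz":-0.08,"ax":0.0,"ay":0.0,"az":0.0},{"dx":0.0,"dy":-0.08,"dz":-0.08,"ax":0.0,"ay":0.0,"az":0.0}]'|grep -v rot
python3 - <<'E'
from h import *
for c,t in(('scene','s13'),('top','t13'),('wrist','w13')): grab(c,t);platen(t)
ringfit('s13');ringfit('s1');ringfit('s2');ringfit('w13')
im=load('s13')['image'];cv2.imwrite('pics/s13c.png',cv2.resize(im[120:320,100:450],None,fx=2.2,fy=2.2))
for t in('s1','s13'):
    P=cloud(load(t))
    w=(P[...,2]>.02)&(P[...,2]<.12)&(P[...,0]>.25)&(P[...,0]<.9)&((P[...,1]<-.15)|(P[...,1]>.15))
    nn,lab,st,c=cv2.connectedComponentsWithStats(w.astype(np.uint8))
    for i in range(1,nn):
        if st[i,4]>100: print(t,c[i].round(1),st[i,4],P[lab==i].mean(0).round(3))
print(manip.state()['contact_force'],manip.state()['joint_vel'].round(3))
E
```

```text
time: 12.2
tool_pos: [0.5767, 0.0088, 0.1789]
contact_force: [0.5, 0.4, 1.2]
gripper_width: 0.001
time: 12.82
tool_pos: [0.5767, 0.0085, 0.2898]
contact_force: [-0.5, -0.5, -1.6]
gripper_width: 0.002
s13 platen [0.12  0.141] edge 62.1024169921875 edge ang [-0.4869  1.0839] ctr bearing -0.4843 mean b -0.4816
t13 platen [0.119 0.138] edge 61.73759460449219 edge ang [-0.4933  1.0775] ctr bearing -0.4913 mean b -0.4946
w13 platen [0.12  0.139] edge 61.81056213378906 edge ang [-0.492   1.0788] ctr bearing -0.4846 mean b -0.4842
s13 144 r 0.1819 ang -0.4782 swing -0.2612 z 0.1239 span 0.05 0.058 0.051
s1 148 r 0.1832 ang -0.2223 swing -0.0053 z 0.1246 span 0.05 0.06 0.054
s2 151 r 0.183 ang -0.2237 swing -0.0067 z 0.1248 span 0.053 0.059 0.052
w13 336 r 0.1941 ang -0.4782 swing -0.2612 z 0.1355 span 0.024 0.061 0.024
s1 [144. 193.] 1283 [ 0.378 -0.246  0.075]
s1 [353.7 194.3] 618 [0.579 0.281 0.057]
s1 [411.6 223.4] 1431 [0.732 0.356 0.046]
s1 [181.6 226.8] 1064 [ 0.53  -0.184  0.053]
s1 [126.7 241.6] 139 [ 0.495 -0.32   0.022]
s13 [144.1 192.9] 1274 [ 0.378 -0.246  0.076]
s13 [353.7 194.3] 618 [0.58  0.281 0.057]
s13 [411.6 223.5] 1443 [0.731 0.356 0.046]
s13 [181.4 226.8] 1066 [ 0.529 -0.185  0.053]
s13 [126.8 242. ] 133 [ 0.496 -0.32   0.022]
[-0.35809446  0.33055991 -0.44275952] [-0.003  0.004 -0.008 -0.001 -0.001 -0.001]
```

View pics/s13c.png

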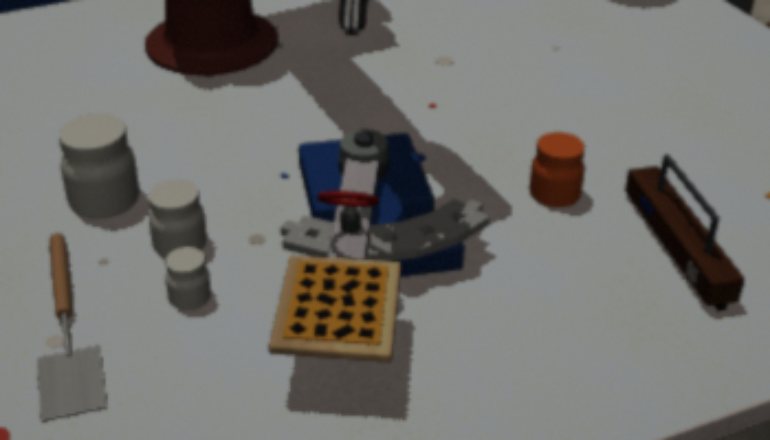

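The ring is at its seated height (123.9 against 124.6 mm before), swing is about -0.27, and the other objects haven't moved. Handing in.

```bash
python3 -c "
from plant import manip
print(manip.job_done())"
```

```text
the job is handed in; nothing more can be done
None
```

I swung the press arm from the middle hole to the next hole on the white-pot side (press −y), and the pin is down in it. I hooked the closed fingertips through the red ring without gripping, lifted the pin about 17 mm, swung the arm and lowered the pin. I then backed the fingers out and up and handed in at about 13 s.

**Last checks**
- **Pin:** the ring was back at its pin-down height, 123.9 mm against 124.6 mm before, both from the scene camera, so the pin is fully down.
- **Swing:** the platen gave about −0.26 to −0.28 rad depending on camera. The ring measurement read −0.261, and it had already read −0.005 with the arm at zero. All of this fits the −0.28 hole with its ±0.013 play, probably near the zero-side end of that play.
- **Forces:** wrist readings stayed around 11 N or less while hooked, and near zero after withdrawing. I only saw the value at the end of each move, not the peak in between.
- **Bystanders:** the pots and squeegee measured the same within about 1 mm. For the spatula only the raised part was measured, and that matched too.
- **Clearance:** the gripper was clear of everything, about 290 mm above the table.

**Disagreements and errors:** the cameras differed by 2–5 mm on the ring's position, which stayed inside the slack in the ring. My first move command was refused for missing keys, and nothing moved.

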